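# Fetch the block sample from behind the stored parts and load it for weighing

## Robot

A 6-joint arm with a two-finger parallel gripper is mounted at the origin on the work surface. World frame = base frame: x ahead of the robot, y to its left, z up, the work surface at z = 0. Lengths are in m, angles in degrees, forces in N, time in s.
With the tool pointing down it reaches from about 0.275 to 0.75 m from the base axis. Payload 10.2 kg.
Tool frame: the origin (TCP) lies midway between the tips of the shut fingers; the grasp point (between the pads) lies r.grip_point_offset behind it (r.grip_point_offset is the distance from the TCP to the grasp point, in m); x points along the fingers, y is the direction in which the jaws open and shut, and the axes are right-handed (so a half turn about x gives the same grasp; the last joint's range is limited). The gripper opens to 88 mm and grips with 3 to 60 N. Pads are 18 mm wide; open, the fingers measure 123 mm over their backs; the gripper's body (75 mm by 187 mm) begins 45 mm behind the grasp point.
Start: joints at [-84.133, 17.928, 85.812, -0, 76.261, -12.8], TCP at [0.168, -0.497, 0.239] pointing down, gripper open.
Joint ranges: [-168.41, 168.41], [-55.51, 124.54], [10.69, 146.95], [-70.63, 250.63], [1, 178], [-165.06, 165.06]. Speed limits (degrees/s): [136.94, 136.94, 172.46, 180, 180, 180].

## Interface

Orientations are given as a 3x3 rotation matrix whose columns are the frame's x, y, z axes.
In Python, from station import r, optics, workorder gives the robot as it stands.
- The arm moves only by the shell command python3 -m inch 'ROWS'. ROWS is JSON, a list of rows, each a list of 3 entries, a list of its own where there are three numbers: the closure, from -1 (fully open) to 1 (shut), then the shift along the tool's x, y, z normalised to -1 to 1, where 1 is 0.5 m, then the turn about the tool's x normalised to -1 to 1, where 1 is 45 degrees. A call has 1 to 5 rows; each row is the pose to reach, as a shift and turn from the pose commanded when the call began, along the tool's axes at that moment; what a row does not reach only later rows make up. A row lasts 1/8 s, in which the tool goes at most 62.5 mm and 10.7 degrees, less where a joint would pass 70% of its speed; a pose out of reach is approached as far as the arm can. A call with a number of a shift or a turn outside -1 to 1 is refused whole. A call with a gripper value outside its range is refused whole. The fingers move at their own pace and stop on an object; the grip force is fixed at half the most. Time passes only in rows, so rows that repeat a pose let the fingers close. It gives the time, the measured TCP pose, the force and the opening at its end, in the units of the state.
- r.sense(): the state, without advancing time (a new reading comes with each control period).
- optics.snapshot(name): name is "scene" or "top"; returns a dict with "pixels" (400x640x3 uint8, red, green, blue), "K" (3x3 intrinsics, pixels), "k1" (the pictures are not rectified: a ray, as slopes to the right and down, at radius r is drawn at 1 + k1 r^2 times it, then the intrinsics apply), "eye" and "orientation" of the camera in the world. Camera axes: x right, y down, z forward; pixel columns grow to the right and rows downward; lengths in m; the calibration is good to about 2 mm. A picture is of the moment at which its call begins. There is no depth.
- workorder.hand_in(): hands the job in, once; it reports no verdict.
The state is a dict: "time_s": time; "joint_positions": joint angles; "qd": joint speeds; "effort": joint torques, N m; "position": TCP position; "orientation": TCP orientation; "force": force on the tool from outside, world axes, zero at the start; "wrist_torque": the same for the moment, N m; "finger_gap": finger opening in m.
Only numpy, scipy, OpenCV 4.12 (cv2) and the standard library are available. Lean on these libraries where they do the work, as an engineer would, in place of code of your own. Each camera call takes 0.05 s, during which the arm holds its last target. There are 200 camera calls.

## Task

Weigh in the grey brake block sample that lies at the back of the open-fronted parts bay: first stand the brass coupling head and the steel piston cap, which block the way to it, upright on the set-down tray, then lay the sample flat inside the rimmed weighing pan of the cream console. Afterwards stand the coupling head and the piston cap upright in the bay again, each back exactly where it stood before. Set everything down gently rather than dropping it, and leave the gauge lying on the tray and the gasket lying in the bay where they are.

Things in the scene. Friction and masses are not known exactly. Their poses are not given: they have to be found in the camera images.
- coupling_center (a point): Brass hose coupling head standing in a front place of the bay: boxy body 76 x 76 mm, 42 high, then neck, hexagon 34 mm across flats and ribbed hose tail on top; 112 mm high, 0.65 kg. Point: on its upright axis half-way up, 56 mm above its underside; z up. The hexagon spans 6 to 36 mm above the point, two flats facing +x and -x. Its x lies within 4 degrees of the bay's x.
- cap_center (a point): Steel piston cap standing in the other front place: square flange 76 x 76 x 14 mm, dome to 42 mm, then a 38 mm rod stub; 108 mm high, 0.65 kg. Point: on its upright axis half-way up, 54 mm above its underside; z up. The stub's two spanner flats, 32 mm apart, face +x and -x and span 8 to 38 mm above the point. Its x lies within 4 degrees of the bay's x.
- sample_center (a point): Grey brake block sample, 50 mm (x) x 110 (y) x 35 high, on a thin dark steel backing plate, 0.40 kg, lying in the bay behind the two standing parts, about 8 mm from them. Point: its centre, half-way up (17.5 mm); z up. To be gripped across the 50 mm; about 37 mm lie free between its rear side and the bay's rear wall.
- bay: Sheet-metal parts bay, fixed, 220 x 220 mm, floor 3 mm thick, walls 38 high and 3 thick at the rear (+x) and sides, open at the front (-x, towards the robot). Origin: centre of its underside. White outlines on the floor mark the places: front at about x -30, y +47 and -47 mm, rear at x +45, y 0. Which part stands in which front place varies.
- tray: Steel set-down tray, fixed, 220 x 220 mm, floor 3 mm thick, rim 12 mm high and 3 mm thick all round. Origin: centre of its underside, axes along its sides. The front half (negative x, towards the robot) is empty; the gauge lies in the rear half.
- pan_floor (a point): Centre of the floor of the steel weighing pan on the cream console, 63 mm above the desk, fixed. Inside it measures 68 mm (x) x 128 (y), the rim 7 mm above its floor: the sample lies in it lengthwise along y with 9 mm to spare all round. The console's top is 60 mm high; its green button and instrument head (to 105 mm high) stand beside the pan, more than 70 mm towards +y.
- gauge_center (a point): Black pressure gauge with a white dial, 62 mm diameter, 30 mm high, with a short brass stem, lying face up in the rear half of the tray. Point: its centre, half-way up (15 mm). Not to be disturbed.
- gasket: Black rubber gasket ring, 36 mm outer diameter, 7 mm high, lying in the bay by its +y side wall, beside the end of the sample. Origin: centre of its underside. Not to be disturbed.
There are look-alikes about, which are no part of the job. Of the things shaped like the part that bears coupling_center, the brass one is meant.

How it is judged (in metres and radians):
On the way, in this order (a step that is already met when the one before it is completed fails the run):
1. the coupling head and the piston cap both stand upright and released on the set-down tray (x of coupling_center in the frame of tray between -0.09 and 0.09 m and y of coupling_center in the frame of tray between -0.09 and 0.09 m and z of coupling_center in the frame of tray below 0.065 m and angle between each of coupling_center, cap_center's own z axis and vertical below 0.1 rad and x of cap_center in the frame of tray between -0.09 and 0.09 m and y of cap_center in the frame of tray between -0.09 and 0.09 m and z of cap_center in the frame of tray below 0.063 m and contact force between the fingers and coupling below 0.1 N and contact force between the fingers and piston_cap below 0.1 N), for 0.2 s.
2. the sample lies flat in the weighing pan, released, while the coupling head and the piston cap are still out of the bay (horizontal distance between sample_center and pan_floor below 0.015 m and z of sample_center in the frame of pan_floor below 0.0205 m and angle between sample_center's own z axis and vertical below 0.06 rad and contact force between the fingers and sample below 0.1 N and distance of each of coupling_center, cap_center from where it was at the start of the episode above 0.1 m), for 0.2 s.
At the end, for the whole second after the job is handed in: The sample lies flat on the floor of the weighing pan inside its rim (centre within 15 mm of the pan's centre); the coupling head and the piston cap stand upright in the bay, each within 15 mm of where it stood at the start; all three are released and at rest (horizontal distance between sample_center and pan_floor below 0.015 m and z of sample_center in the frame of pan_floor below 0.0205 m and angle between sample_center's own z axis and vertical below 0.06 rad and distance of each of coupling_center, cap_center from where it was at the start of the episode below 0.015 m and angle between each of coupling_center, cap_center's own z axis and vertical below 0.1 rad and contact force between the fingers and sample below 0.1 N and contact force between the fingers and coupling below 0.1 N and contact force between the fingers and piston_cap below 0.1 N and linear speed of each of sample, coupling, piston_cap below 0.02 m/s); the robot touches nothing.
It fails at once if the gauge on the tray is disturbed (moved more than 20 mm) (distance of gauge_center from where it was at the start of the episode above 0.02 m).
It fails at once if the gasket in the bay is disturbed (moved more than 20 mm) (distance of gasket from where it was at the start of the episode above 0.02 m).
It fails at once if the coupling head or the piston cap is knocked over (tilted more than 45 degrees) (angle between any of coupling_center, cap_center's own z axis and vertical above 0.8 rad).
It fails at once if a part is dropped (out of the fingers and moving faster than 0.7 m/s, a fall of about 25 mm) ((contact force between the fingers and sample below 0.1 N and linear speed of sample above 0.7 m/s) or (contact force between the fingers and coupling below 0.1 N and linear speed of coupling above 0.7 m/s) or (contact force between the fingers and piston_cap below 0.1 N and linear speed of piston_cap above 0.7 m/s)).
It also fails if it takes over 120 s, if anything falls off the work surface, if the arm or the gripper's body presses on something with over 40 N, if the wrist force passes 120 N, or if a joint passes its speed limit or range.

## Working session

There is one attempt and no reset: what is moved stays moved. The work goes in short steps, Python scripts to look and compute and a shell command to move; the robot and the scene stay as the last step left them, time stands still between calls to the robot, and variables do not carry over. Pictures are saved under pics/ and viewed, about 12 in all and at most 16, crops included, and the job is handed in when it is done.

```bash
mkdir -p pics; ls; python3 - <<'E'
from station import r,optics
import cv2
s=r.sense(); print(s, r.grip_point_offset)
for n in ("scene","top"):
    d=optics.snapshot(n); cv2.imwrite(f"pics/{n}0.png",d["pixels"][:,:,::-1]); print(n,d["K"],d["k1"],d["eye"],d["orientation"])
E
```

```text
pics
{'time_s': 0.0, 'joint_positions': array([-8.41328916e+01,  1.79581777e+01,  8.58524549e+01,  1.16220167e-03,
        7.62593304e+01, -1.28002356e+01]), 'qd': array([-0.11412932, -0.01802299,  0.01952013,  0.06460186,  0.04234274,
       -0.16301656]), 'effort': array([-3.17335383e-03, -4.02211797e+01, -2.52265477e+01,  6.92206062e-02,
        3.53870995e-02, -1.19789838e-04]), 'position': array([ 0.16800428, -0.49714919,  0.23818258]), 'orientation': array([[-1.05220594e-04,  3.20068433e-01, -9.47394420e-01],
       [ 1.21670242e-03, -9.47393683e-01, -3.20068319e-01],
       [-9.99999254e-01, -1.18637487e-03, -2.89742712e-04]]), 'force': array([ 0.21744519,  0.59620692, -0.28245773]), 'wrist_torque': array([ 0.00839475,  0.0083057 , -0.03035746]), 'finger_gap': 0.08826619540983094} 0.0187
scene [[404.65839932   0.         315.78573803]
 [  0.         404.65839932 200.49370856]
 [  0.           0.           1.        ]] -0.09715817591444151 [ 1.05572686 -0.28830155  0.9242224 ] [[ 0.47278926  0.68867805 -0.5497207 ]
 [ 0.88117365 -0.37079212  0.29333633]
 [-0.00181781 -0.62308567 -0.78215149]]
top [[367.67632921   0.         317.76241116]
 [  0.         367.67632921 195.15084376]
 [  0.           0.           1.        ]] 0.030125287257022793 [ 0.39097029 -0.00119557  0.95751317] [[-1.50540689e-03 -9.98485488e-01  5.49951316e-02]
 [-9.99951339e-01  9.66877598e-04 -9.81760324e-03]
 [ 9.74956080e-03 -5.50072350e-02 -9.98438356e-01]]
```

View pics/scene0.png

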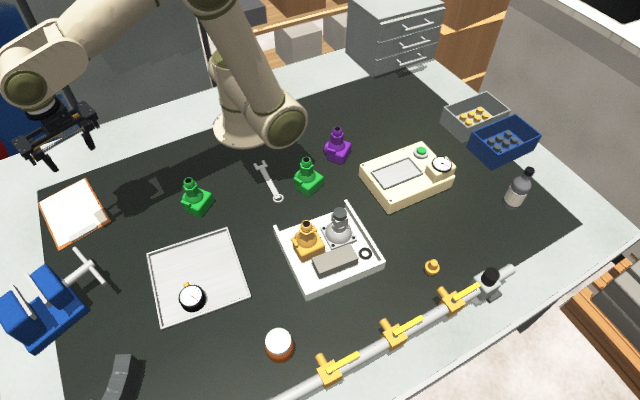

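View pics/top0.png

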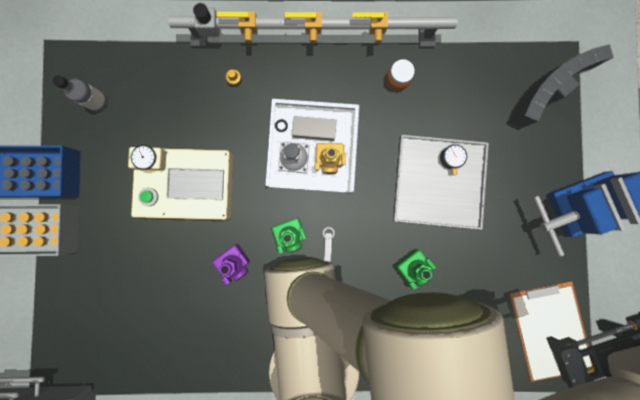

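Two views. In the top view, the brass coupling is at (330,157), with the cap at (293,156) and the sample at (314,128). The gasket is at (281,126), the bay around (313,147), the tray around (442,182), the gauge at (454,155) and the pan at (196,184). 

Look-alikes for the coupling are green at (289,236) and (416,268) and purple at (231,264). The small brass knob at (233,77) and the brass valves at the top edge could also be confused with it. I choose the brass one in the bay, and check it in a close crop.

```bash
cat > h.py <<'E'
import numpy as np, cv2
from station import r,optics
def und(d,uv):
    K=d["K"]; D=np.array([d["k1"],0,0,0,0.])
    return cv2.undistortPoints(np.array(uv,float).reshape(-1,1,2),K,D,None).reshape(-1,2) if 0 else cv2.undistortPointsIter(np.array(uv,float).reshape(-1,1,2),K,D,None,None,(3,50,1e-12)).reshape(-1,2)
def rays(d,uv):
    p=und(d,uv); v=np.c_[p,np.ones(len(p))]@np.array(d["orientation"]).T
    return np.array(d["eye"]),v/np.linalg.norm(v,axis=1)[:,None]
def plane(d,uv,z):
    e,v=rays(d,uv); return e+v*((z-e[2])/v[:,2])[:,None]
def proj(d,P):
    R=np.array(d["orientation"]); q=(np.atleast_2d(P)-d["eye"])@R
    return cv2.projectPoints(q,np.zeros(3),np.zeros(3),d["K"],np.array([d["k1"],0,0,0,0.]))[0].reshape(-1,2)
def tri(d1,a,d2,b):
    e1,v1=rays(d1,a); e2,v2=rays(d2,b); out=[]
    for x,y in zip(v1,v2):
        t=np.linalg.lstsq(np.c_[x,-y],e2-e1,rcond=None)[0]
        p,q=e1+t[0]*x,e2+t[1]*y; out.append(np.r_[(p+q)/2,np.linalg.norm(p-q)])
    return np.array(out)
def crop(d,x0,y0,w,h,k,fn):
    c=d["pixels"][y0:y0+h,x0:x0+w,::-1]; c=cv2.resize(c,None,fx=k,fy=k,interpolation=cv2.INTER_CUBIC); 
    for i in range(0,w,10): cv2.putText(c,str(x0+i),(i*k,8),0,.3,(0,0,255)) if i%20==0 else 0; cv2.line(c,(i*k,10),(i*k,14),(0,0,255))
    for i in range(0,h,10): cv2.putText(c,str(y0+i),(0,i*k+4),0,.3,(0,0,255)) if i%20==0 else 0
    cv2.imwrite(fn,c)
E
python3 - <<'E'
from h import *
import pickle
t=optics.snapshot("top"); s=optics.snapshot("scene"); pickle.dump((t,s),open("d0.pkl","wb"))
crop(t,255,90,115,110,5,"pics/ct.png"); crop(s,265,190,130,120,5,"pics/cs.png")
E
```

```text
(no output)
```

View pics/ct.png

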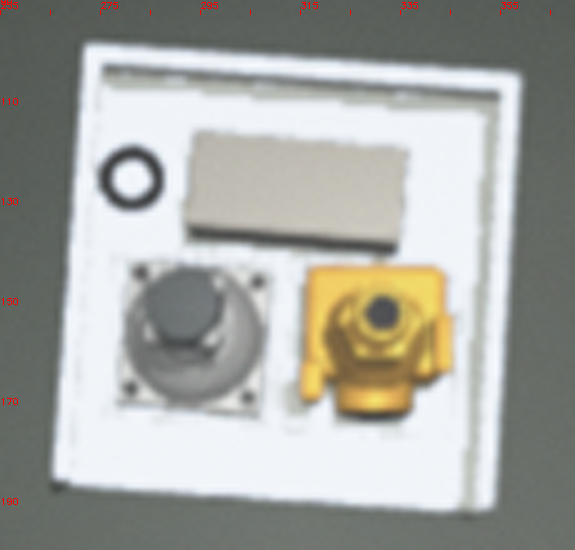

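View pics/cs.png

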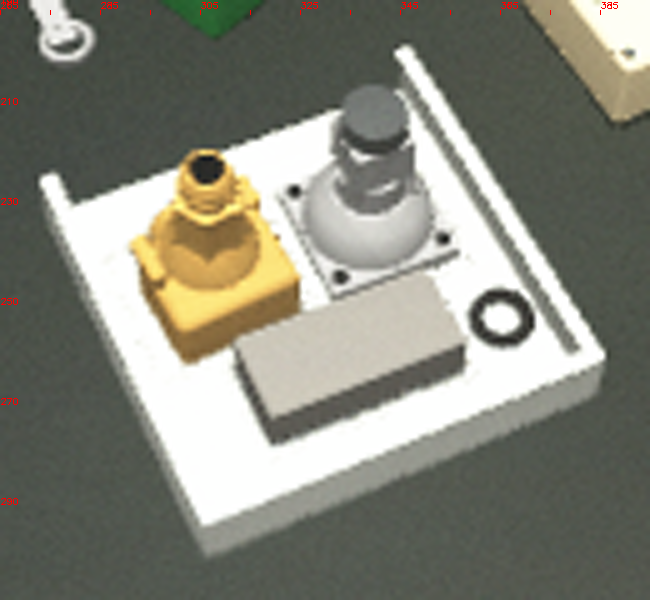

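The crops confirm it. The brass coupling stands at the front −y place, its tail top at top view (331.0,151.8) and scene (306,223.2). The cap stands at the front +y place, its top at (291.6,150.6) and (339.6,211.8). The sample is behind them, with the gasket at +y. Next I triangulate and look at the tray and pan.

```bash
python3 - <<'E'
from h import *
import pickle
t,s=pickle.load(open("d0.pkl","rb"))
T=lambda a:(np.array(a)+.5)/5-.5+[255,90]
S=lambda a:(np.array(a)+.5)/5-.5+[265,190]
np.set_printoptions(precision=4,suppress=True)
ct=[(382,311),(185,305),(400,240),(188,222),(195,130),(408,148),(85,43),(521,73),(54,487),(495,512)]
cs=[(207,168),(375,111),(237,343),(433,277),(465,345),(270,417),(605,355),(207,527),(403,45),(50,178)]
for n,x in zip("tail cap s-f- s-f+ s-r+ s-r- b_r+ b_r- b_f+ b_f-".split(),tri(t,T(ct),s,S(cs))): print(n,x)
print("gasket",plane(t,T([(131,178)]),.01), plane(s,S([(502,318)]),.01))
crop(t,388,125,110,110,5,"pics/a.png");crop(s,140,222,115,110,5,"pics/b.png")
crop(t,120,140,120,90,5,"pics/c.png");crop(s,355,135,110,80,5,"pics/d.png")
A=[cv2.imread(f"pics/{c}.png") for c in "abcd"]
o=np.zeros((1010,1180,3),np.uint8)
for im,(x,y) in zip(A,[(0,0),(600,0),(0,560),(605,560)]): o[y:y+im.shape[0],x:x+im.shape[1]]=im[:1010-y,:1180-x]
cv2.imwrite("pics/tp.png",cv2.resize(o[:,:],None,fx=.59,fy=.59,interpolation=cv2.INTER_AREA))
E
```

```text
tail [ 0.5379 -0.0398  0.1147  0.0009]
cap [0.5422 0.0523 0.1079 0.0025]
s-f- [ 0.5888 -0.052   0.0327  0.0027]
s-f+ [0.5995 0.0568 0.0279 0.0047]
s-r+ [0.6449 0.0508 0.0318 0.0002]
s-r- [ 0.6352 -0.057   0.0347  0.0008]
b_r+ [0.6871 0.1062 0.0399 0.0004]
b_r- [ 0.6734 -0.1132  0.0373  0.0033]
b_f+ [0.4627 0.1219 0.0332 0.0009]
b_f- [ 0.4514 -0.0963  0.0355  0.0089]
gasket [[0.6256 0.0854 0.01  ]] [[0.6302 0.0847 0.01  ]]
```

View pics/tp.png

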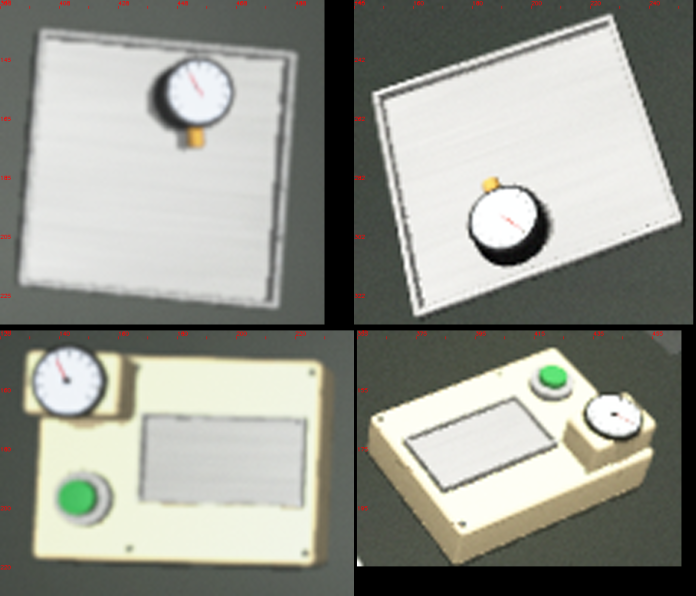

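```bash
cat >> h.py <<'E'
np.set_printoptions(precision=4,suppress=True)
def delta(p,yaw):
    s=r.sense(); R=np.array(s["orientation"]); c=np.array(s["position"])
    y=R[:,1]; cur=np.degrees(np.arctan2(y[1],y[0])); print("pos",c,"yaw",round(cur,2),"gap",round(s["finger_gap"],4),"F",s["force"])
    print("shift",(R.T@(np.array(p)-c))/.5,"turn",-((yaw-cur+180)%360-180)/45, "j",s["joint_positions"])
E
python3 - <<'E'
from h import *
import pickle
t,s=pickle.load(open("d0.pkl","rb"))
f=lambda a,o,x0: ((np.array(a,float)+.5)/.59-o)/5-.5+x0
A=f([(40,30),(296,52),(278,306),(19,284)],[0,0],[388,125])
B=f([(681,217),(416,315),(374,93),(611,16)],[600,0],[140,222])
C=f([(143,416),(306,420),(303,506),(140,501)],[0,560],[120,140])
D=f([(556,441),(448,490),(405,439),(516,398)],[605,560],[355,135])
for P in (tri(t,A,s,B),tri(t,C,s,D)):
    m=P[:,:3].mean(0); ax=P[[0,1],:3].mean(0)-P[[2,3],:3].mean(0); ay=P[[0,3],:3].mean(0)-P[[1,2],:3].mean(0)
    print(P,"\nc",m,"x",np.degrees(np.arctan2(ax[1],ax[0])),"y",np.degrees(np.arctan2(ay[1],ay[0]))-90,np.linalg.norm(ax),np.linalg.norm(ay))
delta([.537,-.040,.25],0)
E
```

```text
[[ 0.5999 -0.2272  0.0122  0.0008]
 [ 0.58   -0.4503  0.0121  0.0025]
 [ 0.358  -0.4289  0.0119  0.0028]
 [ 0.3768 -0.2066  0.0071  0.0018]] 
c [ 0.4787 -0.3283  0.0108] x -5.391900284079775 y -4.968642073837188 0.2235849358113551 0.223526273438483
[[0.5052 0.3532 0.0649 0.0027]
 [0.5036 0.2236 0.0606 0.0072]
 [0.4315 0.2232 0.0637 0.0045]
 [0.4357 0.3562 0.061  0.0035]] 
c [0.469  0.2891 0.0626] x -1.0327529586400306 y -1.2711040690965376 0.07075034232943321 0.13133359590964333
pos [ 0.168  -0.4972  0.2384] yaw -71.33 gap 0.088 F [ 0.432  -0.0015 -0.8995]
shift [-0.0225 -0.6301 -0.9919] turn -1.5850893934094687 j [-84.1304  17.9479  85.835   -0.0001  76.2636 -12.8013]
```

```bash
M='[[-1,[-0.01,-0.3,-0.5],-0.8],[-1,[-0.01,-0.3,-0.5],-0.8],[-1,[-0.01,-0.3,-0.5],-0.8],[-1,[-0.01,-0.3,-0.5],-0.8],[-1,[-0.01,-0.3,-0.5],-0.8]]'; unset M
python3 -m inch '[[-1,[-0.01,-0.3,-0.5],-0.8],[-1,[-0.01,-0.3,-0.5],-0.8],[-1,[-0.01,-0.3,-0.5],-0.8],[-1,[-0.01,-0.3,-0.5],-0.8],[-1,[-0.01,-0.3,-0.5],-0.8]]'
python3 -c "
from h import *
delta([.537,-.040,.2],0)"
```

```text
time_s: 0.82
position: [0.358, -0.2732, 0.2439]
orientation: [[0.0, 0.817, -0.576], [-0.0, -0.576, -0.817], [-1.0, 0.0, -0.0]]
force: [0.1, 0.0, 0.0]
finger_gap: 0.0881
pos [ 0.358  -0.2732  0.2439] yaw -35.2 gap 0.0881 F [0.0642 0.0291 0.0144]
shift [ 0.0878  0.0236 -0.5874] turn -0.7823213955023524 j [-52.3132   8.1809  97.349    0.0093  74.4616 -17.1113]
```

```bash

python3 -m inch '[[-1,[0.08,0.024,-0.586],-0.78],[-1,[0.08,0.024,-0.586],-0.78],[-1,[0.08,0.024,-0.586],-0.78],[-1,[0.08,0.024,-0.586],-0.78],[-1,[0.08,0.024,-0.586],-0.78]]'
python3 - <<'E'
from h import *
delta([.537,-.040,.14],0)
s=optics.snapshot("scene");crop(s,230,120,180,150,4,"pics/v1.png")
E
```

```text
time_s: 1.45
position: [0.5371, -0.0409, 0.2032]
orientation: [[-0.0, 1.0, -0.002], [0.0, -0.002, -1.0], [-1.0, -0.0, -0.0]]
force: [-0.1, -1.0, -0.0]
finger_gap: 0.0879
pos [ 0.5371 -0.0409  0.2032] yaw -0.12 gap 0.0879 F [-0.1169 -1.0261 -0.0203]
shift [ 0.1264 -0.0001 -0.0018] turn -0.0026673208878605693 j [-16.827   21.3297  86.5342   0.0049  72.1584 -16.7085]
```

View pics/v1.png

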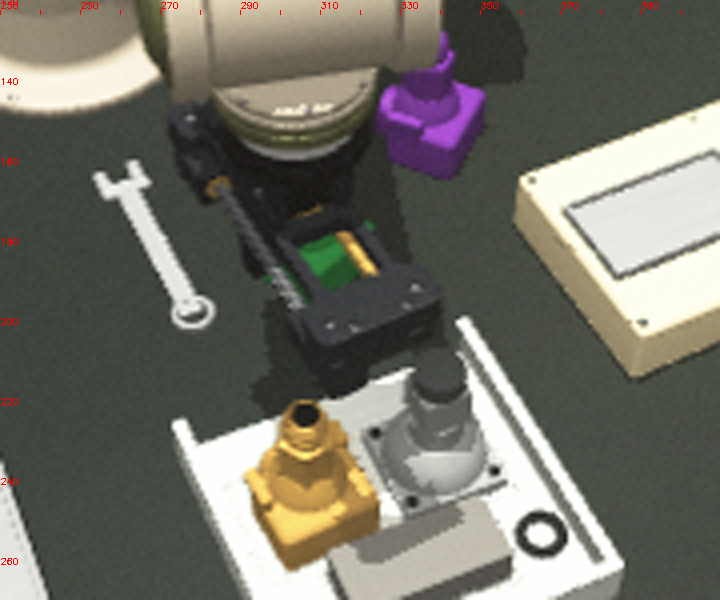

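The scene view shows the gripper over the bay, jaws open along x, just above the coupling, with the path clear. I descend and then close.

```bash

python3 -m inch '[[-1,[0.06,0,-0.002],0],[-1,[0.12,0,-0.002],0],[-1,[0.18,0,-0.002],0],[-1,[0.24,0,-0.002],0],[-1,[0.28,0,-0.002],0]]'
python3 -m inch '[[-1,[0,0,0],0],[1,[0,0,0],0],[1,[0,0,0],0],[1,[0,0,0],0],[1,[0,0,0],0]]'
python3 -m inch '[[1,[0,0,0],0],[1,[0,0,0],0],[1,[0,0,0],0],[1,[0,0,0],0],[1,[0,0,0],0]]'
python3 -c "
from h import *
delta([.537,-.040,.14],0)"
```

```text
time_s: 2.12
position: [0.5356, -0.0421, 0.0623]
orientation: [[-0.002, 1.0, -0.004], [0.0, -0.004, -1.0], [-1.0, -0.002, -0.0]]
force: [0.4, 0.8, -0.8]
finger_gap: 0.0885
time_s: 2.75
position: [0.5362, -0.0422, 0.064]
orientation: [[0.0, 1.0, -0.004], [-0.0, -0.004, -1.0], [-1.0, 0.0, 0.0]]
force: [0.4, -0.4, -0.3]
finger_gap: 0.0504
time_s: 3.38
position: [0.5364, -0.0422, 0.0639]
orientation: [[0.001, 1.0, -0.004], [-0.0, -0.004, -1.0], [-1.0, 0.001, 0.0]]
force: [3.9, -0.3, 0.8]
finger_gap: 0.0336
pos [ 0.5364 -0.0422  0.0639] yaw -0.24 gap 0.0336 F [ 3.8776 -0.3242  0.823 ]
shift [-0.1523  0.0014 -0.0044] turn -0.005278883333018156 j [-16.9874  31.0913  94.9511   0.0077  53.9128 -16.7544]
```

Gap is 33.6 mm, so the jaws are on the hexagon flats. I lift and carry it to the tray.

```bash

python3 -m inch '[[1,[-0.04,0,0],0],[1,[-0.12,0,0],0],[1,[-0.22,0,0],0],[1,[-0.31,0,0],0],[1,[-0.34,0,0],0]]'
python3 -m inch '[[1,[0,-0.02,0.05],0],[1,[0,-0.05,0.13],0],[1,[0,-0.08,0.22],0],[1,[0,-0.11,0.31],0],[1,[0,-0.13,0.38],0]]'
python3 -m inch '[[1,[0,-0.03,0.1],0],[1,[0,-0.06,0.18],0],[1,[0,-0.08,0.25],0],[1,[0,-0.09,0.285],0],[1,[0,-0.09,0.285],0]]'
python3 - <<'E'
from h import *
delta([.425,-.375,.0645],-.24)
E
```

```text
time_s: 4.0
position: [0.536, -0.0422, 0.2347]
orientation: [[0.001, 1.0, -0.004], [-0.0, -0.004, -1.0], [-1.0, 0.001, 0.0]]
force: [0.2, -0.2, -7.4]
finger_gap: 0.0336
time_s: 4.62
position: [0.4687, -0.233, 0.2312]
orientation: [[-0.004, 1.0, -0.005], [0.003, -0.005, -1.0], [-1.0, -0.004, -0.003]]
force: [0.3, -0.5, -7.2]
finger_gap: 0.0335
time_s: 5.25
position: [0.4241, -0.3743, 0.2319]
orientation: [[-0.002, 1.0, -0.005], [0.003, -0.005, -1.0], [-1.0, -0.002, -0.003]]
force: [-0.1, 0.1, -8.1]
finger_gap: 0.0343
pos [ 0.4241 -0.3743  0.2319] yaw -0.31 gap 0.0343 F [-0.0783  0.1058 -8.1456]
shift [0.3347 0.0025 0.0023] turn -0.0014661390607620382 j [-53.2974  23.4785  79.022    0.0027  77.7036 -52.9919]
```

```bash

python3 -m inch '[[1,[0.09,0,0],0],[1,[0.18,0,0],0],[1,[0.26,0,0],0],[1,[0.3,0,0],0],[1,[0.315,0,0],0]]'
python3 -m inch '[[1,[0,0,0],0],[1,[0.005,0,0],0],[1,[0.01,0,0],0],[1,[0.014,0,0],0],[1,[0.014,0,0],0]]'
python3 -c "
from h import *
delta([.425,-.375,.0639],-.24)"
```

```text
time_s: 5.88
position: [0.4247, -0.3725, 0.0747]
orientation: [[-0.002, 1.0, -0.003], [0.003, -0.003, -1.0], [-1.0, -0.002, -0.003]]
force: [0.0, 0.5, -7.1]
finger_gap: 0.034
time_s: 6.5
position: [0.4247, -0.3742, 0.0691]
orientation: [[-0.0, 1.0, -0.004], [0.0, -0.004, -1.0], [-1.0, -0.0, -0.0]]
force: [-0.5, 0.1, -8.4]
finger_gap: 0.0338
pos [ 0.4247 -0.3742  0.0691] yaw -0.24 gap 0.0338 F [-0.5226  0.0504 -8.3676]
shift [0.0105 0.0006 0.0016] turn 9.959032932000708e-05 j [-53.2389  33.5497  89.6081   0.0003  56.8551 -53.0035]
```

```bash

python3 -m inch '[[1,[0.004,0,0],0],[1,[0.007,0,0],0],[1,[0.009,0,0],0],[1,[0.01,0,0],0],[1,[0.01,0,0],0]]'
python3 -m inch '[[1,[0,0,0],0],[1,[0.001,0,0],0],[1,[0.001,0,0],0]]'
```

```text
time_s: 7.12
position: [0.4248, -0.3742, 0.0642]
orientation: [[0.0, 1.0, -0.004], [-0.0, -0.004, -1.0], [-1.0, 0.0, 0.0]]
force: [0.4, 0.4, -7.1]
finger_gap: 0.0337
time_s: 7.5
position: [0.4248, -0.3742, 0.0641]
orientation: [[0.0, 1.0, -0.004], [-0.0, -0.004, -1.0], [-1.0, 0.0, 0.0]]
force: [-1.3, 2.3, -1.6]
finger_gap: 0.0336
```

```bash

python3 -m inch '[[0.2,[0,0,0],0],[-1,[0,0,0],0],[-1,[0,0,0],0],[-1,[0,0,0],0],[-1,[0,0,0],0]]'
python3 -m inch '[[-1,[0,0,0],0],[-1,[-0.08,0,0],0],[-1,[-0.18,0,0],0],[-1,[-0.28,0,0],0],[-1,[-0.34,0,0],0]]'
python3 -m inch '[[-1,[0,0.06,-0.1],0],[-1,[0,0.12,-0.22],0],[-1,[0,0.15,-0.33],0],[-1,[0,0.17,-0.44],0],[-1,[0,0.19,-0.54],0]]'
python3 - <<'E'
from h import *
delta([.5415,.0525,.20],-4)
import pickle
t,s=pickle.load(open("d0.pkl","rb"))
T=lambda a:(np.array(a)+.5)/5-.5+[255,90]
S=lambda a:(np.array(a)+.5)/5-.5+[265,190]
# flange bolt holes at z=.017: ct & cs
P=plane(t,T([(140,272),(258,282),(249,397),(130,387)]),.017); print(P,P.mean(0))
P=plane(s,S([(295,191),(443,239),(341,277)]),.017); print(P)
P=plane(t,T([(308,267),(445,268)]),.045); print(P)
E
```

```text
time_s: 8.12
position: [0.4248, -0.3743, 0.0638]
orientation: [[0.0, 1.0, -0.004], [-0.0, -0.004, -1.0], [-1.0, 0.0, 0.0]]
force: [-0.9, 0.9, -0.4]
finger_gap: 0.0732
time_s: 8.75
position: [0.425, -0.3745, 0.2364]
orientation: [[0.002, 1.0, -0.004], [-0.002, -0.004, -1.0], [-1.0, 0.002, 0.002]]
force: [-0.1, 0.7, -0.1]
finger_gap: 0.0882
time_s: 9.38
position: [0.521, -0.1026, 0.2338]
orientation: [[0.0, 1.0, -0.004], [0.0, -0.004, -1.0], [-1.0, 0.0, -0.0]]
force: [-0.2, 0.1, 0.0]
finger_gap: 0.0883
pos [ 0.521  -0.1026  0.2338] yaw -0.21 gap 0.0883 F [-0.2485  0.1317  0.0255]
shift [ 0.0676  0.0399 -0.3103] turn 0.08428960495983612 j [-23.795   18.8896  85.2437   0.0044  75.8586 -23.5892]
[[0.5749 0.08   0.017 ]
 [0.5697 0.0192 0.017 ]
 [0.5101 0.0238 0.017 ]
 [0.5153 0.0849 0.017 ]] [0.5425 0.052  0.017 ]
[[0.5119 0.0257 0.017 ]
 [0.5768 0.0804 0.017 ]
 [0.5717 0.0205 0.017 ]]
[[ 0.572  -0.0065  0.045 ]
 [ 0.5715 -0.0751  0.045 ]]
```

```bash

python3 -m inch '[[-1,[0,0.01,-0.1],0.05],[-1,[0.02,0.02,-0.2],0.1],[-1,[0.04,0.03,-0.28],0.1],[-1,[0.065,0.043,-0.309],0.1],[-1,[0.065,0.043,-0.309],0.1]]'
python3 -c "
from h import *
delta([.543,.052,.0635],-4.8)"
```

```text
time_s: 10.0
position: [0.5429, 0.0498, 0.2002]
orientation: [[-0.002, 0.997, -0.081], [-0.0, -0.081, -0.997], [-1.0, -0.002, 0.0]]
force: [-0.2, -0.5, 0.9]
finger_gap: 0.0882
pos [0.5429 0.0498 0.2002] yaw -4.67 gap 0.0882 F [-0.2484 -0.4578  0.907 ]
shift [ 0.2734  0.0004 -0.0044] turn 0.002802372578082668 j [-7.0653 22.3317 85.5543 -0.0162 72.2185 -2.3864]
```

```bash

python3 -m inch '[[-1,[0.04,0,-0.002],0],[-1,[0.12,0,-0.002],0],[-1,[0.2,0,-0.002],0],[-1,[0.26,0,-0.002],0],[-1,[0.273,0,-0.002],0]]'
python3 -m inch '[[-1,[0,0,0],0],[1,[0,0,0],0],[1,[0,0,0],0],[1,[0,0,0],0],[1,[0,0,0],0]]'
python3 -m inch '[[1,[0,0,0],0],[1,[0,0,0],0],[1,[0,0,0],0],[1,[0,0,0],0],[1,[0,0,0],0]]'
python3 -c "
from h import *
delta([.434,-.274,.2],-4.8)"
```

```text
time_s: 10.62
position: [0.5425, 0.0494, 0.0636]
orientation: [[-0.003, 0.996, -0.084], [0.0, -0.084, -0.996], [-1.0, -0.003, 0.0]]
force: [-0.1, -0.4, -0.1]
finger_gap: 0.0881
time_s: 11.25
position: [0.5431, 0.0508, 0.0649]
orientation: [[0.0, 0.997, -0.082], [-0.0, -0.082, -0.997], [-1.0, 0.0, 0.0]]
force: [-0.0, -0.0, -0.3]
finger_gap: 0.05
time_s: 11.88
position: [0.5428, 0.0509, 0.0648]
orientation: [[-0.001, 0.997, -0.082], [0.0, -0.082, -0.997], [-1.0, -0.001, -0.0]]
force: [-5.0, 0.1, 5.5]
finger_gap: 0.0344
pos [0.5428 0.0509 0.0648] yaw -4.73 gap 0.0344 F [-5.0301  0.0813  5.4756]
shift [-0.2702 -0.1635  0.6655] turn 0.001549043706038194 j [-6.9636 31.7697 93.5668 -0.0006 54.7021 -2.233 ]
```

Gap 34.4 mm against 32 nominal, so I give it more time.

```bash

python3 -m inch '[[1,[0,0,0],0],[1,[0,0,0],0],[1,[0,0,0],0]]'
python3 - <<'E'
from h import *
s=optics.snapshot("scene"); crop(s,275,150,130,110,5,"pics/v2.png")
E
```

```text
time_s: 12.25
position: [0.5428, 0.0509, 0.0648]
orientation: [[-0.001, 0.997, -0.082], [0.0, -0.082, -0.997], [-1.0, -0.001, -0.0]]
force: [-5.0, 0.8, 5.4]
finger_gap: 0.0344
```

View pics/v2.png

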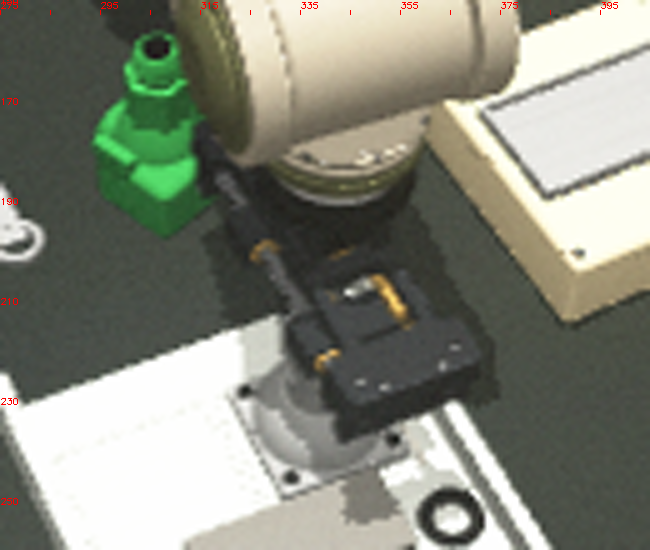

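The upward force of 5.5 N and the wide gap suggest the fingertips are wedged on the shoulder under the flats (z≈65 mm, tips at 64.8 mm). I open, rise 6 mm and regrip.

```bash

python3 -m inch '[[-0.2,[0,0,0],0],[-0.2,[0,0,0],0],[-0.2,[-0.006,0,0],0],[-0.2,[-0.012,0,-0.001],0],[-0.2,[-0.012,0,-0.001],0]]'
python3 -m inch '[[1,[0,0,0],0],[1,[0,0,0],0],[1,[0,0,0],0],[1,[0,0,0],0],[1,[0,0,0],0]]'
python3 -m inch '[[1,[0,0,0],0],[1,[0,0,0],0],[1,[0,0,0],0]]'
python3 -c "
from h import *
delta([.434,-.274,.2],-4.8)"
```

```text
time_s: 12.92
position: [0.5433, 0.0513, 0.071]
orientation: [[0.001, 0.997, -0.082], [-0.0, -0.082, -0.997], [-1.0, 0.001, 0.0]]
force: [-0.4, 0.1, -0.6]
finger_gap: 0.0529
time_s: 13.55
position: [0.5429, 0.0513, 0.0706]
orientation: [[-0.001, 0.997, -0.082], [0.0, -0.082, -0.997], [-1.0, -0.001, 0.0]]
force: [-1.6, -0.3, -0.5]
finger_gap: 0.0334
time_s: 13.92
position: [0.543, 0.0513, 0.0706]
orientation: [[-0.0, 0.997, -0.083], [0.0, -0.083, -0.997], [-1.0, -0.0, -0.0]]
force: [-2.4, 0.7, -0.7]
finger_gap: 0.0329
pos [0.543  0.0513 0.0706] yaw -4.73 gap 0.0329 F [-2.3773  0.7327 -0.6592]
shift [-0.2587 -0.1636  0.6664] turn 0.0015010674696820084 j [-6.9135 31.2886 93.3228  0.0001 55.4105 -2.1811]
```

```bash

python3 -m inch '[[1,[-0.03,0,0],0],[1,[-0.1,0,0],0],[1,[-0.2,0,0],0],[1,[-0.29,0,0],0],[1,[-0.33,0,0],0]]'
python3 -m inch '[[1,[0,-0.015,0.05],0],[1,[0,-0.035,0.13],0],[1,[0,-0.055,0.22],0],[1,[0,-0.075,0.31],0],[1,[0,-0.1,0.39],0]]'
python3 -m inch '[[1,[0,-0.02,0.09],0],[1,[0,-0.04,0.18],0],[1,[0,-0.06,0.24],0],[1,[0,-0.064,0.276],0],[1,[0,-0.064,0.276],0]]'
python3 - <<'E'
from h import *
delta([.434,-.274,.0706],-4.8)
E
```

```text
time_s: 14.55
position: [0.5437, 0.0513, 0.2393]
orientation: [[0.005, 0.997, -0.082], [-0.001, -0.082, -0.997], [-1.0, 0.005, 0.0]]
force: [0.2, -0.1, -5.5]
finger_gap: 0.0335
time_s: 15.18
position: [0.4766, -0.1404, 0.2365]
orientation: [[0.001, 0.997, -0.083], [-0.001, -0.083, -0.997], [-1.0, 0.001, 0.001]]
force: [0.5, -0.6, -4.7]
finger_gap: 0.0332
time_s: 15.8
position: [0.434, -0.2743, 0.236]
orientation: [[0.0, 0.996, -0.084], [-0.0, -0.084, -0.996], [-1.0, 0.001, 0.0]]
force: [-0.3, -1.1, -5.8]
finger_gap: 0.0334
pos [ 0.434  -0.2743  0.236 ] yaw -4.8 gap 0.0334 F [-0.3175 -1.0966 -5.7767]
shift [ 0.3308 -0.0002 -0.0007] turn 5.582185158093327e-05 j [-45.3875  16.5673  88.0603   0.0043  75.3371 -40.591 ]
```

```bash

python3 -m inch '[[1,[0.07,0,0],0],[1,[0.17,0,0],0],[1,[0.26,0,0],0],[1,[0.3,0,0],0],[1,[0.318,0,0],0]]'
python3 -m inch '[[1,[0.004,0,0],0],[1,[0.008,0,0],0],[1,[0.011,0,0],0],[1,[0.012,0,0],0],[1,[0.012,0,0],0]]'
python3 -m inch '[[1,[0.001,0,0],0],[1,[0.001,0,0],0],[1,[0.001,0,0],0]]'
```

```text
time_s: 16.42
position: [0.4343, -0.2726, 0.076]
orientation: [[-0.001, 0.997, -0.081], [0.001, -0.081, -0.997], [-1.0, -0.001, -0.001]]
force: [0.0, -0.8, -4.1]
finger_gap: 0.0331
time_s: 17.05
position: [0.4339, -0.2739, 0.0709]
orientation: [[0.0, 0.997, -0.083], [-0.0, -0.083, -0.997], [-1.0, 0.0, 0.0]]
force: [0.1, 0.3, -4.7]
finger_gap: 0.0335
time_s: 17.42
position: [0.4341, -0.274, 0.0706]
orientation: [[0.0, 0.997, -0.083], [-0.0, -0.083, -0.997], [-1.0, 0.001, 0.0]]
force: [-0.2, 0.9, 0.6]
finger_gap: 0.0329
```

Contact (load gone to ~0). I release, rise and move towards the sample, then remeasure with the top camera.

```bash

python3 -m inch '[[0.2,[0,0,0],0],[-1,[0,0,0],0],[-1,[0,0,0],0],[-1,[0,0,0],0],[-1,[0,0,0],0]]'
python3 -m inch '[[-1,[0,0,0],0],[-1,[-0.08,0,0],0],[-1,[-0.18,0,0],0],[-1,[-0.28,0,0],0],[-1,[-0.33,0,0],0]]'
python3 - <<'E'
from h import *
import pickle
t=optics.snapshot("top"); s=optics.snapshot("scene"); pickle.dump((t,s),open("d1.pkl","wb"))
crop(t,255,90,115,110,5,"pics/a.png"); crop(s,265,190,130,120,5,"pics/b.png");crop(s,140,160,115,160,4,"pics/c.png")
A=[cv2.imread(f"pics/{c}.png") for c in "abc"]
o=np.zeros((640,1700,3),np.uint8);x=0
for im in A: o[:im.shape[0],x:x+im.shape[1]]=im; x+=im.shape[1]+5
o=o[:,:x]; print(o.shape); cv2.imwrite("pics/v3.png",cv2.resize(o,None,fx=.46,fy=.46,interpolation=cv2.INTER_AREA))
E
```

```text
time_s: 18.05
position: [0.4339, -0.2738, 0.0702]
orientation: [[0.0, 0.997, -0.083], [0.0, -0.083, -0.997], [-1.0, 0.0, -0.0]]
force: [-0.2, -0.2, -0.5]
finger_gap: 0.0733
time_s: 18.68
position: [0.4343, -0.2741, 0.2379]
orientation: [[0.003, 0.997, -0.082], [-0.003, -0.082, -0.997], [-1.0, 0.003, 0.002]]
force: [-0.5, -0.0, -0.9]
finger_gap: 0.0885
(640, 1700, 3)
```

View pics/v3.png

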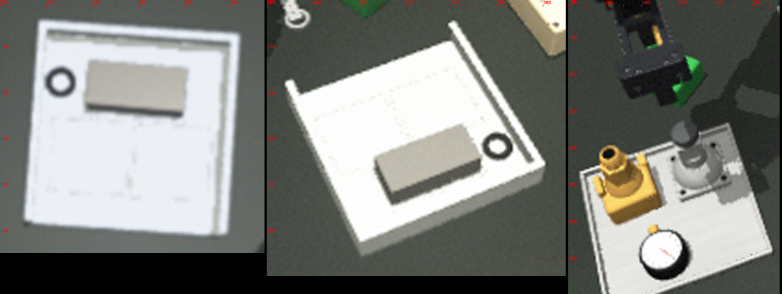

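Both parts stand upright on the tray (scene crop, right), the gauge is untouched, and the sample is now free in the bay. I measure it by mask.

```bash
python3 - <<'E'
from h import *
import pickle
t,s=pickle.load(open("d1.pkl","rb")); C=[]
for d,(x0,y0,x1,y1) in ((t,(288,112,342,145)),(s,(308,238,362,282))):
    im=d["pixels"].astype(int); m=np.zeros(im.shape[:2],np.uint8)
    sub=im[y0:y1,x0:x1]; g=sub.sum(2)/3
    m[y0:y1,x0:x1]=((g>140)&(g<222)&(sub[...,0]-sub[...,2]>8)).astype(np.uint8)*255
    m=cv2.morphologyEx(m,cv2.MORPH_OPEN,np.ones((3,3)))
    c=max(cv2.findContours(m,0,1)[0],key=cv2.contourArea)
    q=cv2.minAreaRect(c); M=cv2.moments(c); print(cv2.contourArea(c),q,M["m10"]/M["m00"],M["m01"]/M["m00"])
    C.append([[M["m10"]/M["m00"],M["m01"]/M["m00"]]])
    P=plane(d,c.reshape(-1,2).astype(float),.038)[:,:2]; w=cv2.minAreaRect((P*1000).astype(np.float32)); print(w)
print(tri(t,C[0],s,C[1]))
delta([.617,-.0005,.25],-5)
E
```

```text
633.0 ((313.42620849609375, 126.81146240234375), (41.918052673339844, 17.111255645751953), 5.19442892074585) 314.09505002632966 126.95787256450762
((614.6484375, 0.4305572509765625), (105.86736297607422, 43.689727783203125), 84.79945373535156)
668.5 ((334.6903381347656, 257.7037658691406), (17.449199676513672, 42.820438385009766), 68.74949645996094) 334.42059336823735 257.93742208925454
((617.7891235351562, -0.8092994689941406), (108.43994903564453, 48.99040222167969), 85.24562072753906)
[[ 0.6156 -0.0009  0.033   0.0008]]
pos [ 0.4346 -0.2744  0.2376] yaw -4.73 gap 0.0881 F [-0.4965 -0.1488 -0.4139]
shift [-0.0254  0.3186 -0.576 ] turn 0.006056435399377354 j [-45.3488  16.4256  87.998    0.0003  75.2832 -40.6211]
```

```bash

python3 -m inch '[[-0.5,[0,0.05,-0.09],0],[-0.5,[0,0.1,-0.19],0],[-0.5,[0,0.15,-0.29],0],[-0.5,[0,0.2,-0.38],0],[-0.5,[0,0.25,-0.47],0]]'
python3 -m inch '[[-0.5,[0.02,0.03,-0.06],0],[-0.5,[0.08,0.068,-0.105],0],[-0.5,[0.14,0.068,-0.105],0],[-0.5,[0.17,0.068,-0.105],0],[-0.5,[0.17,0.068,-0.105],0]]'
python3 - <<'E'
from h import *
delta([.6165,-.0005,.0145],-5)
E
```

```text
time_s: 19.4
position: [0.5783, -0.0483, 0.2334]
orientation: [[-0.002, 0.997, -0.082], [0.001, -0.082, -0.997], [-1.0, -0.002, -0.0]]
force: [0.4, -1.7, 0.3]
finger_gap: 0.066
time_s: 20.02
position: [0.6155, -0.0006, 0.149]
orientation: [[-0.002, 0.997, -0.083], [0.0, -0.083, -0.997], [-1.0, -0.002, -0.0]]
force: [-0.1, 0.3, -0.0]
finger_gap: 0.0661
pos [ 0.6155 -0.0006  0.149 ] yaw -4.76 gap 0.0661 F [-0.1061  0.3411 -0.036 ]
shift [ 0.269   0.0026 -0.0003] turn 0.0053103498961705655 j [-10.949   33.6837  75.8424   0.0015  70.6138  -6.1885]
```

```bash

python3 -m inch '[[-0.5,[0.06,0.002,0],0],[-0.5,[0.14,0.002,0],0],[-0.5,[0.2,0.002,0],0],[-0.5,[0.24,0.002,0],0],[-0.5,[0.252,0.002,0],0]]'
python3 -m inch '[[-0.5,[0.004,0,0],0],[-0.5,[0.008,0,0],0],[-0.5,[0.012,0,0],0],[-0.5,[0.012,0,0],0]]'
python3 - <<'E'
from h import *
delta([.6165,-.0005,.0145],-5)
E
```

```text
time_s: 20.65
position: [0.6172, -0.0008, 0.0243]
orientation: [[0.0, 0.997, -0.083], [0.0, -0.083, -0.997], [-1.0, 0.0, -0.0]]
force: [0.2, -0.4, 0.9]
finger_gap: 0.066
time_s: 21.15
position: [0.6171, -0.0005, 0.0184]
orientation: [[0.0, 0.997, -0.083], [-0.0, -0.083, -0.997], [-1.0, 0.0, 0.0]]
force: [0.5, 0.1, -0.5]
finger_gap: 0.0662
pos [ 0.6171 -0.0005  0.0184] yaw -4.74 gap 0.0662 F [ 0.5235  0.1495 -0.4991]
shift [ 0.0078 -0.0013  0.0001] turn 0.00588649896241754 j [-10.9111  43.014   81.2366  -0.0009  55.7393  -6.1755]
```

```bash

python3 -m inch '[[-0.5,[0.004,0,0],0],[-0.5,[0.008,0,0],0],[0.6,[0.008,0,0],0],[0.6,[0.008,0,0],0],[0.6,[0.008,0,0],0]]'
python3 -m inch '[[1,[0,0,0],0],[1,[0,0,0],0],[1,[0,0,0],0],[1,[0,0,0],0]]'
python3 -m inch '[[1,[-0.01,0,0],0],[1,[-0.02,0,0],0],[1,[-0.02,0,0],0]]'
python3 - <<'E'
from h import *
delta([.469,.2891,.2],-1)
E
```

```text
time_s: 21.78
position: [0.6168, -0.0004, 0.0141]
orientation: [[-0.001, 0.997, -0.082], [0.0, -0.082, -0.997], [-1.0, -0.001, -0.0]]
force: [-0.5, 0.5, -0.8]
finger_gap: 0.05
time_s: 22.28
position: [0.617, -0.0004, 0.0141]
orientation: [[-0.0, 0.997, -0.082], [0.0, -0.082, -0.997], [-1.0, -0.0, -0.0]]
force: [-1.6, 0.5, -0.7]
finger_gap: 0.0496
time_s: 22.65
position: [0.6174, -0.0006, 0.0248]
orientation: [[0.001, 0.997, -0.083], [-0.0, -0.083, -0.997], [-1.0, 0.001, 0.0]]
force: [0.0, -1.0, -4.0]
finger_gap: 0.0494
pos [ 0.6174 -0.0006  0.0248] yaw -4.73 gap 0.0494 F [ 0.0043 -0.9505 -4.0304]
shift [-0.3509 -0.3433 -0.5528] turn -0.08299025290055448 j [-10.9098  42.491   81.0817   0.0011  56.3607  -6.1759]
```

```bash

python3 -m inch '[[1,[-0.05,0,0],0],[1,[-0.13,0,0],0],[1,[-0.22,0,0],0],[1,[-0.3,0,0],0],[1,[-0.35,0,0],0]]'
python3 - <<'E'
from h import *
import pickle
t,s=pickle.load(open("d1.pkl","rb")); C=[]
for d,(x0,y0,x1,y1) in ((t,(160,160,229,208)),(s,(364,148,427,196))):
    im=cv2.GaussianBlur(d["pixels"],(3,3),0).astype(int); m=np.zeros(im.shape[:2],np.uint8)
    sub=im[y0:y1,x0:x1]
    m[y0:y1,x0:x1]=((abs(sub[...,0]-sub[...,2])<14)&(sub.sum(2)>240)).astype(np.uint8)*255
    m=cv2.morphologyEx(m,cv2.MORPH_OPEN,np.ones((5,5)))
    c=max(cv2.findContours(m,0,1)[0],key=cv2.contourArea)
    for z in (.063,.070):
        P=plane(d,c.reshape(-1,2).astype(float),z)[:,:2]; w=cv2.minAreaRect((P*1000).astype(np.float32)); print(z,w)
    M=cv2.moments(c); C.append([[M["m10"]/M["m00"],M["m01"]/M["m00"]]]); print(C[-1])
print(tri(t,C[0],s,C[1]))
E
```

```text
time_s: 23.28
position: [0.6174, -0.0005, 0.2014]
orientation: [[0.002, 0.997, -0.082], [-0.0, -0.082, -0.997], [-1.0, 0.002, 0.0]]
force: [0.3, 0.5, -4.5]
finger_gap: 0.0494
0.063 ((468.8525085449219, 287.4765625), (75.51853942871094, 135.27084350585938), 0.06405476480722427)
0.07 ((468.2430419921875, 285.2175598144531), (74.9275894165039, 134.21229553222656), 0.06403212249279022)
[[195.22668696093353, 183.08817858954845]]
0.063 ((468.5508728027344, 290.4272155761719), (135.4423065185547, 77.7600326538086), 88.15180969238281)
0.07 ((473.3234558105469, 285.72332763671875), (134.34144592285156, 77.12803649902344), 88.15180206298828)
[[396.0662224914193, 172.64082374318596]]
[[0.4699 0.2873 0.0633 0.0005]]
```

```bash

python3 -m inch '[[1,[0,-0.04,-0.05],-0.02],[1,[0,-0.09,-0.13],-0.04],[1,[0,-0.14,-0.22],-0.06],[1,[0,-0.19,-0.31],-0.08],[1,[0,-0.24,-0.39],-0.08]]'
python3 -c "
from h import *
delta([.469,.2885,.20],-1)"
```

```text
time_s: 23.9
position: [0.5126, 0.2053, 0.1992]
orientation: [[0.0, 1.0, -0.019], [0.0, -0.019, -1.0], [-1.0, 0.0, -0.0]]
force: [0.5, 1.0, -3.6]
finger_gap: 0.0499
pos [0.5126 0.2053 0.1992] yaw -1.11 gap 0.0499 F [ 0.4732  1.049  -3.5602]
shift [-0.0016 -0.0905 -0.1648] turn -0.002487057335205615 j [ 9.658  23.1844 84.4636  0.0093 72.3422 10.7671]
```

```bash

python3 -m inch '[[1,[0,-0.04,-0.08],0],[1,[0,-0.08,-0.14],0],[1,[0,-0.09,-0.165],0],[1,[0,-0.09,-0.165],0],[1,[0,-0.09,-0.165],0]]'
python3 -m inch '[[1,[0.04,0,0],0],[1,[0.1,0,0],0],[1,[0.16,0,0],0],[1,[0.2,0,0],0],[1,[0.21,0,0],0]]'
python3 - <<'E'
from h import *
delta([.469,.2885,.0741],-1)
t=optics.snapshot("top"); s=optics.snapshot("scene")
crop(s,340,110,130,110,5,"pics/v4.png")
E
```

```text
time_s: 24.52
position: [0.4709, 0.2862, 0.1991]
orientation: [[0.0, 1.0, -0.021], [-0.0, -0.021, -1.0], [-1.0, 0.0, 0.0]]
force: [-0.5, -0.6, -3.7]
finger_gap: 0.0496
time_s: 25.15
position: [0.4704, 0.286, 0.0932]
orientation: [[-0.002, 1.0, -0.021], [-0.001, -0.021, -1.0], [-1.0, -0.002, 0.001]]
force: [0.4, -0.5, -4.0]
finger_gap: 0.0497
pos [0.4704 0.286  0.0932] yaw -1.22 gap 0.0497 F [ 0.3831 -0.5152 -3.9613]
shift [ 0.0381 -0.0027 -0.0049] turn -0.004812626465735548 j [19.1127 30.0165 91.3665 -0.0087 58.7355 20.3337]
```

View pics/v4.png

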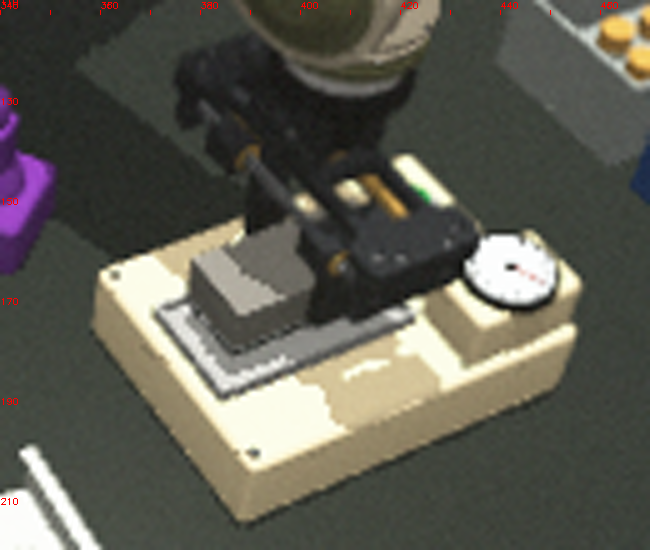

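Scene view: the sample hovers lengthwise over the pan, its rear −y bottom corner at about (387,180). Check where that corner lies.

```bash

python3 - <<'E'
from h import *
s=optics.snapshot("scene")
print(plane(s,[(386.6,179.8),(378,170.2)],.083))
print(plane(s,[(387,161.5+11),(378,162)],.118))
E
```

```text
[[0.493  0.2352 0.083 ]
 [0.4514 0.2343 0.083 ]]
[[0.4951 0.2294 0.118 ]
 [0.4507 0.2298 0.118 ]]
```

```bash

python3 -m inch '[[1,[0.008,-0.003,-0.002],0],[1,[0.016,-0.003,-0.002],0],[1,[0.024,-0.003,-0.002],0],[1,[0.03,-0.003,-0.002],0],[1,[0.032,-0.003,-0.002],0]]'
python3 -m inch '[[1,[0.001,0,0],0],[1,[0.002,0,0],0],[1,[0.003,0,0],0],[1,[0.003,0,0],0]]'
```

```text
time_s: 25.92
position: [0.4687, 0.2881, 0.078]
orientation: [[-0.0, 1.0, -0.02], [-0.0, -0.02, -1.0], [-1.0, -0.0, 0.0]]
force: [-0.8, 0.5, -3.9]
finger_gap: 0.05
time_s: 26.42
position: [0.4687, 0.2881, 0.0767]
orientation: [[0.0, 1.0, -0.02], [-0.0, -0.02, -1.0], [-1.0, 0.0, 0.0]]
force: [-0.0, -0.9, -4.7]
finger_gap: 0.0499
```

```bash

python3 -m inch '[[1,[0.001,0,0],0],[1,[0.002,0,0],0],[1,[0.003,0,0],0],[1,[0.004,0,0],0],[1,[0.004,0,0],0]]'
python3 -m inch '[[1,[0.001,0,0],0],[1,[0.001,0,0],0],[1,[0.001,0,0],0]]'
```

```text
time_s: 27.05
position: [0.4687, 0.2881, 0.0747]
orientation: [[-0.0, 1.0, -0.02], [0.0, -0.02, -1.0], [-1.0, -0.0, -0.0]]
force: [-0.5, -0.8, -3.8]
finger_gap: 0.0496
time_s: 27.42
position: [0.4688, 0.2882, 0.0742]
orientation: [[0.0, 1.0, -0.02], [0.0, -0.02, -1.0], [-1.0, 0.0, -0.0]]
force: [1.1, -0.5, -3.7]
finger_gap: 0.0496
```

```bash

python3 -m inch '[[1,[0.001,0,0],0],[1,[0.001,0,0],0],[1,[0.002,0,0],0],[1,[0.002,0,0],0]]'
```

```text
time_s: 27.92
position: [0.4688, 0.2882, 0.0741]
orientation: [[0.0, 1.0, -0.02], [0.0, -0.02, -1.0], [-1.0, 0.0, -0.0]]
force: [-3.5, -2.6, 7.4]
finger_gap: 0.0501
```

Contact made. I release, rise and look.

```bash

python3 -m inch '[[-0.2,[0,0,0],0],[-0.5,[0,0,0],0],[-0.5,[0,0,0],0],[-0.5,[0,0,0],0],[-0.5,[0,0,0],0]]'
python3 -m inch '[[-0.5,[-0.01,0,0],0],[-0.5,[-0.05,0,0],0],[-0.7,[-0.14,0,0],0],[-1,[-0.24,0,0],0],[-1,[-0.32,0,0],0]]'
python3 -m inch '[[-1,[0,0.01,0.09],0],[-1,[0,0.01,0.19],0],[-1,[0,0.01,0.29],0],[-1,[0,0.01,0.39],0],[-1,[0,0.01,0.47],0]]'
python3 - <<'E'
from h import *
import pickle
t=optics.snapshot("top"); s=optics.snapshot("scene"); pickle.dump((t,s),open("d2.pkl","wb"))
crop(t,120,140,120,90,5,"pics/a.png"); crop(s,355,120,110,90,5,"pics/b.png")
cv2.imwrite("pics/v5.png",cv2.resize(cv2.hconcat([cv2.imread("pics/a.png"),cv2.imread("pics/b.png")]),None,fx=.69,fy=.69,interpolation=cv2.INTER_AREA))
delta([.425,-.3745,.2],-.24)
E
```

```text
time_s: 28.55
position: [0.4688, 0.2882, 0.0732]
orientation: [[-0.0, 1.0, -0.02], [0.0, -0.02, -1.0], [-1.0, -0.0, -0.0]]
force: [-0.4, -0.9, -0.3]
finger_gap: 0.0661
time_s: 29.18
position: [0.4688, 0.2882, 0.2357]
orientation: [[0.002, 1.0, -0.02], [0.001, -0.02, -1.0], [-1.0, 0.002, -0.001]]
force: [-0.3, -0.5, -0.5]
finger_gap: 0.0882
time_s: 29.8
position: [0.4689, 0.0514, 0.2337]
orientation: [[0.001, 1.0, -0.02], [-0.0, -0.02, -1.0], [-1.0, 0.001, 0.0]]
force: [0.8, -0.6, 0.3]
finger_gap: 0.0882
pos [0.4691 0.0503 0.2336] yaw -1.35 gap 0.088 F [0.1215 0.4468 0.0845]
shift [ 0.0678 -0.0682  0.8514] turn -0.024689729794315933 j [-8.1295 11.4252 95.0273 -0.0349 73.5091 -6.7686]
```

View pics/v5.png

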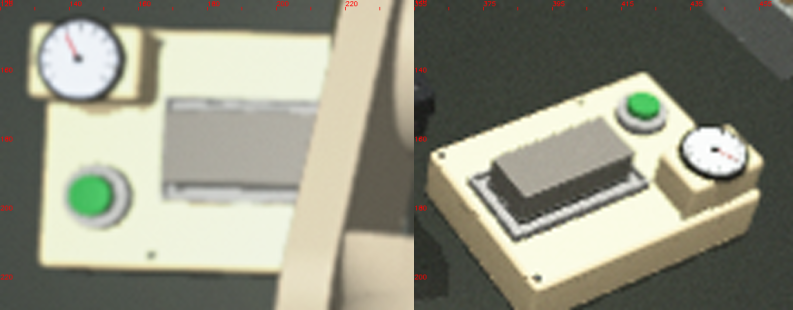

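The scene view shows the sample lying flat inside the pan with rim visible all round. Now back for the coupling.

```bash

python3 -m inch '[[-1,[0,-0.007,0.09],0],[-1,[0,-0.015,0.19],-0.01],[-1,[0,-0.023,0.29],-0.02],[-1,[0,-0.03,0.39],-0.024],[-1,[0,-0.04,0.5],-0.024]]'
python3 -m inch '[[-1,[0,-0.01,0.1],0],[-1,[0,-0.02,0.2],0],[-1,[0,-0.025,0.3],0],[-1,[0,-0.03,0.36],0],[-1,[0,-0.03,0.36],0]]'
python3 -c "
from h import *
delta([.4248,-.3742,.0645],-.24)"
```

```text
time_s: 30.52
position: [0.4442, -0.1974, 0.2337]
orientation: [[0.001, 1.0, 0.0], [-0.0, 0.0, -1.0], [-1.0, 0.001, 0.0]]
force: [1.8, 0.2, 0.5]
finger_gap: 0.088
time_s: 31.15
position: [0.429, -0.3773, 0.2329]
orientation: [[-0.0, 1.0, -0.003], [0.0, -0.003, -1.0], [-1.0, -0.0, -0.0]]
force: [0.2, 0.3, 0.6]
finger_gap: 0.0883
pos [ 0.429  -0.3773  0.2329] yaw -0.15 gap 0.0883 F [0.2389 0.3085 0.6115]
shift [ 0.3367 -0.0082 -0.006 ] turn 0.0020973152346515337 j [-53.0827  24.0545  78.0309   0.0051  77.9417 -52.9381]
```

```bash

python3 -m inch '[[-1,[0.04,-0.008,-0.006],0],[-1,[0.12,-0.008,-0.006],0],[-1,[0.2,-0.008,-0.006],0],[-1,[0.28,-0.008,-0.006],0],[-1,[0.325,-0.008,-0.006],0]]'
python3 -m inch '[[-1,[0,0,0],0],[-1,[0.005,0,0],0],[-1,[0.01,0,0],0],[-1,[0.01,0,0],0]]'
python3 -c "
from h import *
delta([.4248,-.3742,.0641],-.24)"
```

```text
time_s: 31.78
position: [0.4253, -0.3713, 0.0692]
orientation: [[-0.001, 1.0, 0.0], [0.002, 0.0, -1.0], [-1.0, -0.001, -0.002]]
force: [0.2, 0.3, -0.9]
finger_gap: 0.0882
time_s: 32.28
position: [0.4251, -0.3735, 0.0662]
orientation: [[0.0, 1.0, -0.001], [-0.0, -0.001, -1.0], [-1.0, 0.0, 0.0]]
force: [0.0, -0.2, -0.8]
finger_gap: 0.0881
pos [ 0.4251 -0.3735  0.0662] yaw -0.05 gap 0.0881 F [ 0.0411 -0.2244 -0.8463]
shift [ 0.0041 -0.0006  0.0014] turn 0.004125711665793435 j [-53.1623  33.757   89.7879   0.004   56.417  -53.1101]
```

```bash

python3 -m inch '[[-0.2,[0.002,0,0.001],0],[0.3,[0.002,0,0.001],0],[1,[0.002,0,0.001],0],[1,[0.002,0,0.001],0],[1,[0.002,0,0.001],0]]'
python3 -m inch '[[1,[0,0,0],0],[1,[0,0,0],0],[1,[0,0,0],0],[1,[0,0,0],0],[1,[0,0,0],0]]'
python3 -m inch '[[1,[-0.03,0,0],0],[1,[-0.1,0,0],0],[1,[-0.2,0,0],0],[1,[-0.29,0,0],0],[1,[-0.34,0,0],0]]'
python3 -c "
from h import *
delta([.5364,-.0422,.24],-.24)"
```

```text
time_s: 32.9
position: [0.425, -0.374, 0.0648]
orientation: [[0.0, 1.0, -0.001], [-0.0, -0.001, -1.0], [-1.0, 0.0, 0.0]]
force: [0.2, -0.7, -0.5]
finger_gap: 0.0402
time_s: 33.52
position: [0.4249, -0.374, 0.0647]
orientation: [[-0.0, 1.0, -0.001], [0.0, -0.001, -1.0], [-1.0, -0.0, -0.0]]
force: [-2.8, -0.2, -0.3]
finger_gap: 0.0342
time_s: 34.15
position: [0.4252, -0.3738, 0.2374]
orientation: [[0.002, 1.0, -0.001], [-0.002, -0.001, -1.0], [-1.0, 0.002, 0.002]]
force: [-0.5, -0.3, -7.6]
finger_gap: 0.0337
pos [ 0.4252 -0.3738  0.2374] yaw -0.04 gap 0.0337 F [-0.5174 -0.3413 -7.6023]
shift [-0.0059  0.222  -0.6633] turn 0.0045512862068221695 j [-53.18    23.1277  78.6966   0.0187  78.0432 -53.1486]
```

```bash

python3 -m inch '[[1,[0,0.02,-0.05],0],[1,[0,0.045,-0.13],0],[1,[0,0.075,-0.22],0],[1,[0,0.105,-0.31],0],[1,[0,0.135,-0.4],0]]'
python3 -m inch '[[1,[0,0.03,-0.08],0],[1,[0,0.06,-0.17],0],[1,[0,0.08,-0.23],0],[1,[0,0.087,-0.263],0],[1,[0,0.087,-0.263],0]]'
python3 -c "
from h import *
delta([.5364,-.0422,.0647],-.24)"
```

```text
time_s: 34.78
position: [0.4927, -0.1721, 0.2349]
orientation: [[-0.0, 1.0, -0.001], [0.001, -0.001, -1.0], [-1.0, -0.0, -0.001]]
force: [0.6, -0.7, -7.0]
finger_gap: 0.0339
time_s: 35.4
position: [0.5361, -0.0421, 0.2347]
orientation: [[-0.001, 1.0, 0.0], [0.0, 0.0, -1.0], [-1.0, -0.001, -0.0]]
force: [0.4, -0.0, -8.4]
finger_gap: 0.0338
pos [ 0.5361 -0.0421  0.2347] yaw 0.02 gap 0.0338 F [ 0.4486 -0.0116 -8.4417]
shift [0.34   0.0009 0.0003] turn 0.005785320550519499 j [-16.974   19.7241  83.9517  -0.0103  76.3571 -16.9919]
```

```bash

python3 -m inch '[[1,[0.07,0,0],0],[1,[0.17,0,0],0],[1,[0.26,0,0],0],[1,[0.3,0,0],0],[1,[0.322,0,0],0]]'
python3 -m inch '[[1,[0.004,0,0],0],[1,[0.007,0,0],0],[1,[0.009,0,0],0],[1,[0.01,0,0],0],[1,[0.01,0,0],0]]'
python3 -c "
from h import *
delta([.5364,-.0422,.0647],-.24)"
```

```text
time_s: 36.02
position: [0.5359, -0.0437, 0.0729]
orientation: [[-0.001, 1.0, -0.002], [0.0, -0.002, -1.0], [-1.0, -0.001, -0.0]]
force: [-0.2, -0.5, -7.4]
finger_gap: 0.0339
time_s: 36.65
position: [0.5364, -0.0425, 0.0689]
orientation: [[0.0, 1.0, -0.001], [-0.0, -0.001, -1.0], [-1.0, 0.0, 0.0]]
force: [0.2, 0.1, -7.3]
finger_gap: 0.0336
pos [ 0.5364 -0.0425  0.0689] yaw -0.05 gap 0.0336 F [ 0.2079  0.1376 -7.2796]
shift [ 0.0084  0.0001 -0.0007] turn 0.004301065623508293 j [-17.0172  30.6642  94.736   -0.0023  54.5853 -16.9694]
```

```bash

python3 -m inch '[[1,[0.003,0,0],0],[1,[0.005,0,0],0],[1,[0.007,0,0],0],[1,[0.008,0,0],0],[1,[0.008,0,0],0]]'
python3 -m inch '[[1,[0.001,0,0],0],[1,[0.001,0,0],0],[1,[0.001,0,0],0]]'
```

```text
time_s: 37.28
position: [0.5363, -0.0426, 0.0649]
orientation: [[-0.0, 1.0, -0.001], [-0.0, -0.001, -1.0], [-1.0, -0.0, 0.0]]
force: [-1.1, -0.8, -5.7]
finger_gap: 0.0338
time_s: 37.65
position: [0.5363, -0.0427, 0.0648]
orientation: [[0.0, 1.0, -0.001], [-0.0, -0.001, -1.0], [-1.0, 0.0, 0.0]]
force: [-5.4, -1.5, 2.5]
finger_gap: 0.0339
```

Contact. I release, rise and go to the cap on the tray.

```bash

python3 -m inch '[[0.2,[0,0,0],0],[-1,[0,0,0],0],[-1,[0,0,0],0],[-1,[0,0,0],0],[-1,[0,0,0],0]]'
python3 -m inch '[[-1,[0,0,0],0],[-1,[-0.08,0,0],0],[-1,[-0.18,0,0],0],[-1,[-0.28,0,0],0],[-1,[-0.34,0,0],0]]'
python3 -m inch '[[-1,[0,-0.03,0.08],0.02],[-1,[0,-0.07,0.18],0.04],[-1,[0,-0.11,0.28],0.06],[-1,[0,-0.16,0.37],0.08],[-1,[0,-0.2,0.46],0.104]]'
python3 -c "
from h import *
delta([.4341,-.274,.0706],-4.73)"
```

```text
time_s: 38.28
position: [0.5364, -0.0425, 0.0642]
orientation: [[0.0, 1.0, -0.001], [0.0, -0.001, -1.0], [-1.0, 0.0, -0.0]]
force: [0.4, -0.3, 0.4]
finger_gap: 0.073
time_s: 38.9
position: [0.5366, -0.0426, 0.2368]
orientation: [[0.003, 1.0, -0.001], [-0.001, -0.001, -1.0], [-1.0, 0.003, 0.001]]
force: [-0.2, -0.2, 0.1]
finger_gap: 0.0881
time_s: 39.52
position: [0.4351, -0.2738, 0.2344]
orientation: [[0.0, 0.997, -0.083], [-0.0, -0.083, -0.997], [-1.0, 0.0, 0.0]]
force: [0.6, -0.7, 0.3]
finger_gap: 0.0882
pos [ 0.4351 -0.2738  0.2344] yaw -4.78 gap 0.0882 F [ 0.5897 -0.6761  0.3133]
shift [ 0.3275 -0.002   0.0005] turn -0.0011096415118225247 j [-45.2627  16.7336  88.0867   0.0034  75.1627 -40.4836]
```

```bash

python3 -m inch '[[-1,[0.04,-0.002,0],0],[-1,[0.12,-0.002,0],0],[-1,[0.2,-0.002,0],0],[-1,[0.28,-0.002,0],0],[-1,[0.322,-0.002,0],0]]'
python3 -m inch '[[-0.5,[0,0,0],0],[-0.5,[0.002,0,0],0],[-0.3,[0.002,0,0],0],[-0.2,[0.002,0,0],0]]'
python3 -c "
from h import *
delta([.4341,-.274,.0706],-4.73)"
```

```text
time_s: 40.15
position: [0.4345, -0.2718, 0.0713]
orientation: [[-0.002, 0.997, -0.083], [0.002, -0.083, -0.997], [-1.0, -0.002, -0.002]]
force: [0.9, -0.7, 0.4]
finger_gap: 0.0881
time_s: 40.65
position: [0.4353, -0.2726, 0.0729]
orientation: [[0.001, 0.997, -0.082], [-0.001, -0.082, -0.997], [-1.0, 0.001, 0.001]]
force: [0.2, -0.3, 0.6]
finger_gap: 0.0538
pos [ 0.4353 -0.2726  0.0729] yaw -4.73 gap 0.0538 F [ 0.2267 -0.2945  0.5558]
shift [ 0.0045 -0.0022  0.0031] turn -4.848004071504875e-05 j [-45.139   27.7837  98.9218  -0.001   53.2256 -40.4062]
```

```bash

python3 -m inch '[[-0.2,[0.003,-0.002,0.003],0],[0.3,[0.003,-0.002,0.003],0],[1,[0.003,-0.002,0.003],0],[1,[0.003,-0.002,0.003],0],[1,[0.003,-0.002,0.003],0]]'
python3 -m inch '[[1,[0,0,0],0],[1,[0,0,0],0],[1,[0,0,0],0],[1,[0,0,0],0],[1,[0,0,0],0]]'
python3 -m inch '[[1,[-0.03,0,0],0],[1,[-0.1,0,0],0],[1,[-0.2,0,0],0],[1,[-0.29,0,0],0],[1,[-0.33,0,0],0]]'
python3 -c "
from h import *
delta([.543,.0513,.235],-4.73)"
```

```text
time_s: 41.28
position: [0.434, -0.2738, 0.0707]
orientation: [[0.0, 0.997, -0.083], [-0.0, -0.083, -0.997], [-1.0, 0.0, 0.0]]
force: [0.4, -2.0, -2.2]
finger_gap: 0.033
time_s: 41.9
position: [0.4339, -0.2738, 0.0707]
orientation: [[-0.0, 0.997, -0.083], [0.0, -0.083, -0.997], [-1.0, -0.0, -0.0]]
force: [1.4, -1.0, -2.5]
finger_gap: 0.0335
time_s: 42.52
position: [0.4341, -0.2738, 0.239]
orientation: [[0.002, 0.997, -0.082], [-0.002, -0.082, -0.997], [-1.0, 0.003, 0.002]]
force: [0.0, -0.2, -5.4]
finger_gap: 0.0334
pos [ 0.4341 -0.2738  0.239 ] yaw -4.72 gap 0.0334 F [ 0.0456 -0.1663 -5.3913]
shift [ 0.007   0.1636 -0.6659] turn 0.00016088355263074543 j [-45.3386  16.3217  87.9251  -0.0021  75.5584 -40.6151]
```

```bash

python3 -m inch '[[1,[0,0.015,-0.05],0],[1,[0,0.035,-0.13],0],[1,[0,0.055,-0.22],0],[1,[0,0.075,-0.31],0],[1,[0,0.1,-0.4],0]]'
python3 -m inch '[[1,[0,0.02,-0.08],0],[1,[0,0.04,-0.17],0],[1,[0,0.06,-0.23],0],[1,[0,0.064,-0.266],0],[1,[0,0.064,-0.266],0]]'
python3 -m inch '[[1,[0.03,0,0],0],[1,[0.08,0,0],0],[1,[0.14,0,0],0],[1,[0.2,0,0],0],[1,[0.24,0,0],0]]'
python3 -c "
from h import *
delta([.543,.0513,.0707],-4.73)"
```

```text
time_s: 43.15
position: [0.5001, -0.077, 0.2364]
orientation: [[-0.0, 0.997, -0.083], [0.0, -0.083, -0.997], [-1.0, -0.0, -0.0]]
force: [0.8, -1.1, -4.4]
finger_gap: 0.0334
time_s: 43.78
position: [0.5428, 0.0518, 0.2359]
orientation: [[-0.001, 0.997, -0.081], [0.0, -0.081, -0.997], [-1.0, -0.001, -0.0]]
force: [-0.4, -0.2, -5.3]
finger_gap: 0.0332
time_s: 44.4
position: [0.542, 0.0502, 0.1135]
orientation: [[-0.003, 0.996, -0.084], [0.0, -0.084, -0.996], [-1.0, -0.003, 0.0]]
force: [-0.7, 0.1, -4.5]
finger_gap: 0.0337
pos [0.542  0.0502 0.1135] yaw -4.82 gap 0.0337 F [-0.7261  0.1155 -4.4573]
shift [ 0.0855  0.0019 -0.0025] turn -0.0020683771598303084 j [-7.0428 27.7977 91.443  -0.0174 60.9145 -2.2113]
```

```bash

python3 -m inch '[[1,[0.03,0,0],0],[1,[0.05,0,0],0],[1,[0.066,0,0],0],[1,[0.074,0,0],0],[1,[0.076,0,0],0]]'
python3 -c "
from h import *
delta([.543,.0513,.0707],-4.73)"
```

```text
time_s: 45.02
position: [0.5433, 0.0513, 0.0778]
orientation: [[0.0, 0.997, -0.082], [-0.0, -0.082, -0.997], [-1.0, 0.0, 0.0]]
force: [-0.1, 0.1, -4.8]
finger_gap: 0.0333
pos [0.5433 0.0513 0.0778] yaw -4.73 gap 0.0333 F [-0.0902  0.0782 -4.7534]
shift [ 0.0142 -0.0005  0.0001] turn 9.85240958723605e-07 j [-6.9094 30.6942 93.0124 -0.001  56.2754 -2.1789]
```

```bash

python3 -m inch '[[1,[0.005,0,0],0],[1,[0.009,0,0],0],[1,[0.012,0,0],0],[1,[0.013,0,0],0],[1,[0.013,0,0],0]]'
python3 -m inch '[[1,[0.001,0,0],0],[1,[0.001,0,0],0],[1,[0.001,0,0],0]]'
```

```text
time_s: 45.65
position: [0.5432, 0.0513, 0.0713]
orientation: [[0.0, 0.997, -0.083], [0.0, -0.083, -0.997], [-1.0, 0.0, -0.0]]
force: [-0.2, -0.4, -4.6]
finger_gap: 0.0336
time_s: 46.02
position: [0.5432, 0.0513, 0.0708]
orientation: [[0.0, 0.997, -0.083], [-0.0, -0.083, -0.997], [-1.0, 0.0, 0.0]]
force: [0.2, -0.3, -3.7]
finger_gap: 0.0335
```

```bash

python3 -m inch '[[1,[0.001,0,0],0],[1,[0.001,0,0],0],[1,[0.001,0,0],0]]'
```

```text
time_s: 46.4
position: [0.5433, 0.0512, 0.0707]
orientation: [[0.001, 0.997, -0.083], [-0.0, -0.083, -0.997], [-1.0, 0.001, 0.0]]
force: [-2.6, -2.5, 2.8]
finger_gap: 0.0335
```

Contact. I release, rise and move away sideways, then do the final check.

```bash

python3 -m inch '[[0.2,[0,0,0],0],[-1,[0,0,0],0],[-1,[0,0,0],0],[-1,[0,0,0],0],[-1,[0,0,0],0]]'
python3 -m inch '[[-1,[0,0,0],0],[-1,[-0.08,0,0],0],[-1,[-0.18,0,0],0],[-1,[-0.28,0,0],0],[-1,[-0.34,0,0],0]]'
python3 -m inch '[[-1,[0,-0.07,0.07],0],[-1,[0,-0.14,0.14],0],[-1,[0,-0.2,0.23],0],[-1,[0,-0.24,0.32],0],[-1,[0,-0.28,0.42],0]]'
python3 -m inch '[[-1,[0,0,0.09],0],[-1,[0,0,0.19],0],[-1,[0,0,0.29],0],[-1,[0,0,0.29],0],[-1,[0,0,0.29],0]]'
python3 - <<'E'
from h import *
import pickle
t=optics.snapshot("top"); s=optics.snapshot("scene"); pickle.dump((t,s),open("d3.pkl","wb"))
crop(t,255,90,115,110,5,"pics/a.png"); crop(s,265,190,130,120,5,"pics/b.png")
crop(t,120,140,120,90,5,"pics/c.png"); crop(s,355,120,110,90,5,"pics/d.png")
A=[cv2.imread(f"pics/{c}.png") for c in "abcd"]
o=np.zeros((1060,1240,3),np.uint8)
for im,(x,y) in zip(A,[(0,0),(580,0),(0,605),(605,605)]): o[y:y+im.shape[0],x:x+im.shape[1]]=im
cv2.imwrite("pics/v6.png",cv2.resize(o,None,fx=.56,fy=.56,interpolation=cv2.INTER_AREA))
# sample top centroid
C=[]
for d,(x0,y0,x1,y1) in ((t,(160,160,229,208)),(s,(364,148,427,196))):
    print(d["pixels"][184,196] if d is t else d["pixels"][168,396])
# shift of parts vs start: template match on top/scene crops
t0,s0=pickle.load(open("d0.pkl","rb"))
for n,d0,d,b in (("coup top",t0,t,(315,140,31,34)),("cap top",t0,t,(277,140,32,34)),("coup scene",s0,s,(290,217,36,46)),("cap scene",s0,s,(322,205,36,45))):
    x,y,w,h=b; T=cv2.resize(d0["pixels"][y:y+h,x:x+w],None,fx=4,fy=4,interpolation=2); I=cv2.resize(d["pixels"][y-6:y+h+6,x-6:x+w+6],None,fx=4,fy=4,interpolation=2)
    _,m,_,l=cv2.minMaxLoc(cv2.matchTemplate(I,T,cv2.TM_CCOEFF_NORMED)); print(n,m,(l[0]-24)/4,(l[1]-24)/4,"px")
E
```

```text
time_s: 47.02
position: [0.5432, 0.0513, 0.0702]
orientation: [[0.0, 0.997, -0.083], [0.0, -0.083, -0.997], [-1.0, 0.0, -0.0]]
force: [-0.2, -0.2, -0.6]
finger_gap: 0.0728
time_s: 47.65
position: [0.5435, 0.0513, 0.2429]
orientation: [[0.003, 0.997, -0.082], [-0.0, -0.082, -0.997], [-1.0, 0.003, 0.0]]
force: [0.2, 0.2, 0.4]
finger_gap: 0.0882
time_s: 48.28
position: [0.3853, -0.1475, 0.2405]
orientation: [[0.001, 0.997, -0.082], [-0.0, -0.082, -0.997], [-1.0, 0.001, 0.0]]
force: [0.5, -0.9, 0.3]
finger_gap: 0.0879
time_s: 48.9
position: [0.3743, -0.2904, 0.2401]
orientation: [[-0.0, 0.997, -0.083], [0.001, -0.083, -0.997], [-1.0, -0.0, -0.001]]
force: [0.1, -0.0, -0.3]
finger_gap: 0.088
[172 169 160]
[192 187 173]
coup top 0.943229079246521 0.25 0.25 px
cap top 0.9895443320274353 0.25 -0.25 px
coup scene 0.9627169370651245 -0.25 0.0 px
cap scene 0.9705919623374939 0.0 0.25 px
```

View pics/v6.png

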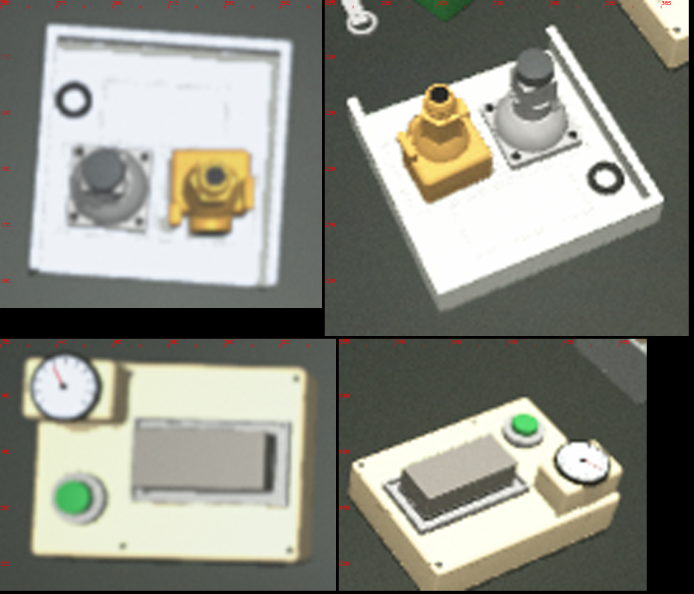

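Final view: both parts are back on their marks (shift ≤0.35 px in either camera, under 1 mm). The gasket is in place and the sample is in the pan. One last numeric check of the sample and gauge, then hand in if they are within limits.

```bash
python3 - <<'E'
from h import *
import pickle
from station import workorder
t,s=pickle.load(open("d3.pkl","rb")); t0,_=pickle.load(open("d0.pkl","rb"))
f=lambda a,o,x0: ((np.array(a,float)+.5)/.56-o)/5-.5+x0
a=plane(t,f([(137,428),(265,430),(265,489),(135,488)],[0,605],[120,140]),.098)
b=plane(s,f([(516,466),(421,502),(404,475),(489,437)],[605,605],[355,120]),.098)
print(a.mean(0),b.mean(0))
print("gauge px diff",np.abs(t["pixels"][140:180,435:475].astype(int)-t0["pixels"][140:180,435:475]).mean())
e=max(np.hypot(*(p.mean(0)[:2]-[.469,.288])) for p in (a,b)); print(e)
if e<.008: workorder.hand_in(); print("handed in")
E
```

```text
[0.4681 0.2848 0.098 ] [0.4756 0.2813 0.098 ]
gauge px diff 15.399791666666667
0.009392870190517565
```

The scene estimate is 9 mm out, possibly because of the assumed height, and the gauge patch differs, perhaps from the arm's shadow. I triangulate and look.

```bash
python3 - <<'E'
from h import *
import pickle
t,s=pickle.load(open("d3.pkl","rb"))
f=lambda a,o,x0: ((np.array(a,float)+.5)/.56-o)/5-.5+x0
P=tri(t,f([(137,428),(265,430),(265,489),(135,488)],[0,605],[120,140]),s,f([(516,466),(421,502),(404,475),(489,437)],[605,605],[355,120]))
print(P,P.mean(0))
crop(t,388,125,110,110,3,"pics/a.png"); crop(s,140,200,115,130,3,"pics/b.png"); crop(s,375,145,60,55,7,"pics/c.png")
o=np.zeros((400,1110,3),np.uint8);x=0
for c in "abc":
    im=cv2.imread(f"pics/{c}.png"); o[:im.shape[0],x:x+im.shape[1]]=im; x+=im.shape[1]+5
cv2.imwrite("pics/v7.png",cv2.resize(o,None,fx=.72,fy=.72,interpolation=cv2.INTER_AREA))
E
```

```text
[[0.4947 0.3407 0.0914 0.0009]
 [0.4913 0.2302 0.0929 0.0068]
 [0.4444 0.2371 0.0823 0.0031]
 [0.4448 0.3436 0.0872 0.0022]] [0.4688 0.2879 0.0884 0.0033]
```

View pics/v7.png

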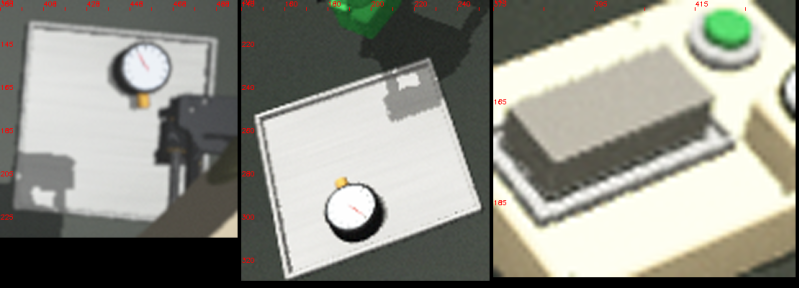

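The triangulated sample centre is (0.4688, 0.2879) and the pan centre (0.469, 0.288). The gauge is in place; the patch difference was the gripper in view. I hand in.

```bash
python3 -c "
from station import workorder
print(workorder.hand_in())"
```

```text
the job is handed in; nothing more can be done
None
```

The job is done and handed in, at about 49 s of the 120 s; no verdict was reported. The coupling head and piston cap were stood on the tray, the sample was laid in the pan, and both parts were put back in the bay. Every part was lowered until the wrist force showed contact before release.

**Last checks**
- **Coupling head and piston cap:** both stand upright in the bay, shifted by 0.35 px or less from the start pictures in both cameras, which is under about 1 mm.
- **Sample:** the triangulated centre is (0.469, 0.288), on the measured pan centre, with a free gap seen all round in the scene view.
- **Gauge and gasket:** both appear where they were at the start.

**What disagreed**
- **Sample position:** the scene view alone, with an assumed height, put the sample 9 mm off. The triangulated height came out about 10 mm low, which I put down to rough corner picks.
- **Gauge patch:** an automatic before/after comparison of the gauge showed a change. The picture showed the gripper in that patch and the gauge unmoved.
- **Cap grasp:** the first grip wedged on the shoulder under the flats (34.4 mm gap). I opened, gripped again 6 mm higher and got 32.9 mm.

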